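# Clamp a stone disc in the bench press

## Task

Put the large round stone disc flat into the round nest on the press's sliding carriage, push the carriage under the press all the way to its stop, then turn the black ball knob clockwise until the foot comes down and holds the disc snugly: clearly pressed, but not forced, since the stone cracks. Leave the disc clamped, and leave the other stones, the jar and the tin where they are.

Things in the scene. Friction and masses are not known exactly. Their poses are not given: they have to be found in the camera images.
- disc_mid (a point): Centre (12 mm above its underside) of the large round stone disc: grey-white polished stone, 40 mm across, 24 mm high, about 80 g, lying flat on the table among other stones. Pressed with more than 32 N by the press it cracks.
- tile_mid (a point): Centre of a square block of the same stone, 38 x 38 x 24 mm high; not needed, leave it where it is.
- button_mid (a point): Centre of a small round disc of the same stone, 26 mm across and 24 mm high; not needed, leave it where it is.
- nest (a point): Centre of the floor of the round nest on the aluminium carriage: a ring 48 mm inside, 58 mm outside, lip 5 mm high. Its floor is the carriage's top face, 26 mm above the table. The carriage plate is 80 mm wide (y) and 10 mm thick; its x axis is the direction in which the carriage slides home.
- tab (a point): Middle of the outer upright face of the carriage's push tab, a plate 10 mm thick along the slide, 40 mm wide, its top 66 mm above the table. The point is 20 mm below the tab's top, 100 mm from the nest's centre on the side away from the press. Its x axis points home: push the tab this way. The rails and base around it are at most 30 mm high.
- carriage (a joint): How far the carriage is pushed in, m: 0 fully out, 0.100 against its solid stop, with the nest right under the foot. It slides with about 2.5 N of friction and stays where it is left.
- press: Grey press frame, fixed, origin at table height on the screw axis; x axis: the way the carriage slides home. Two columns 68 mm to either side (y) carry a crossbeam 50 mm (x) by 154 mm (y), its top 137 mm high (the stem's collar 143 mm). Under it hangs a round rubber foot 28 mm across whose height differs at each start and is not measured: 6 to 15 mm above the top of a disc in the nest.
- jar: Glass jar 56 mm across, 80 mm high; bystander, origin under its centre.
- tin: Low aluminium tin 60 mm across, 45 mm high; bystander, origin under its centre.
- ball (a point): Centre of the smooth black ball knob, 44 mm across, 180 mm above the table on the upright screw axis, on a 12 mm stem. It is slippery (friction about 0.25): fingers must reach down past its middle and close across the widest part; pads that touch only 5 mm or more above the middle, or beside it, slide off. Gripped right, 45 N holds it well. It stays at this height as it turns.
- screw (a point): Where the stem leaves the press, 43 mm under the ball's centre. Turned clockwise seen from above, the screw lowers the foot 6.7 mm per radian; up to 2.9 rad are needed. Friction takes 0.15 N m (either way, also at rest); each newton on the disc adds 0.0067 N m against clockwise turning, 25 to 40 N per radian. Snug is 8 to 28 N: stop about 0.11 N m above free running. Let go, it holds up to 22 N.
Mind the look-alikes: they are no part of the job. Leave any turquoise or yellow look-alike of the part that bears disc_mid alone.

How it is judged (in metres and radians):
On the way, in this order (a step that is already met when the one before it is completed fails the run):
1. the disc lies flat in the nest (horizontal distance between disc_mid and nest below 0.0065 m and z of disc_mid in the frame of nest below 0.0145 m and angle between disc_mid's own z axis and vertical below 0.08 rad), for 0.2 s.
2. the carriage is home against its stop with the disc in it (value of joint carriage above 0.0975 m and horizontal distance between disc_mid and nest below 0.0065 m), for 0.2 s.
At the end, for the whole second after the job is handed in: The disc lies flat in the nest (within 6.5 mm of its centre), the carriage is home within 2.5 mm of its stop, and the foot of the press holds the disc with 8 to 28 N, at rest (all of step 2 and contact force between press and disc between 8 and 28 N and angle between disc_mid's own z axis and vertical below 0.08 rad and linear speed of disc below 0.01 m/s); the robot touches nothing.
It fails at once if the press bears on the disc with more than 32 N (the stone cracks) (contact force between press and disc above 32 N).
It fails at once if the other stones, the jar or the tin are moved by more than 25 mm (distance of any of tile_mid, button_mid, jar, tin from where it was at the start of the episode above 0.025 m).
It also fails if it takes over 69 s, if anything falls off the work surface, if the arm or the gripper's body presses on something with over 40 N, if the wrist force passes 120 N, or if a joint passes its speed limit or range.

## Robot

A 7-joint arm with a two-finger parallel gripper is mounted at the origin on the work surface. World frame = base frame: x ahead of the robot, y to its left, z up, the work surface at z = 0. Lengths are in m, angles in degrees, forces in N, time in s.
With the tool pointing down it reaches from about 0.425 to 0.875 m from the base axis. Payload 4.7 kg.
Tool frame: the origin (TCP) lies on the centre line of the jaws, within the pads' length; the fingertips stand 11 mm ahead of it and the grasp point (between the pads) lies 8 mm behind it (finger_overhang is the x of the fingertips in the tool frame, in m); x points along the fingers, z is the direction in which the jaws open and shut, and the axes are right-handed (so a half turn about x gives the same grasp; the last joint's range is limited). The gripper opens to 87 mm and grips with 3 to 60 N. Pads are 19 mm wide; open, the fingers measure 117 mm over their backs; the gripper's body (75 mm by 190 mm) begins 51 mm behind the grasp point.
Start: joints at [-68.119, 18.392, -4.016, 83.108, 1.295, 78.541, -3.26], TCP at [0.234, 0.607, 0.234] pointing down, gripper open.
Joint ranges: [-163.93, 163.93], [-17.29, 119.83], [-79.2, 71.16], [3.27, 140.29], [-89.18, 269.18], [5.43, 117.66], [-154.24, 154.24]. Speed limits (degrees/s): [147.25, 147.25, 180, 180, 180, 180, 180].

## Interface

Orientations are given as [roll, pitch, yaw] about the fixed x, y, z axes, in that order (R = Rz(yaw) Ry(pitch) Rx(roll)).
In Python, from cell import get_obs, read_camera, sign_off, cut_out, finger_overhang gives the robot as it stands.
- The arm moves only by the tool servo_tool, never from a script. Its argument "rows" is one flat list of numbers, 5 for each row, row after row: the shift along the world's x, y, z in mm, then the turn about the world's z in degrees, then the closure, from 0 (fully open) to 1 (shut). A call has 1 to 10 rows; each row is the pose to reach, as a shift and turn from the pose commanded when the call began; what a row does not reach only later rows make up. A row lasts 1/12 s, in which the tool goes at most 41.7 mm and 7.16 degrees, less where a joint would pass 70% of its speed; a pose out of reach is approached as far as the arm can. A call with a gripper value outside its range is refused whole. The fingers move at their own pace and stop on an object; "force" is the grip in N (left out, the last holds). Time passes only in rows, so rows that repeat a pose let the fingers close. It gives the time, the measured TCP pose, the force and the opening at its end, in the units of the state.
- get_obs(): the state, without advancing time (a new reading comes with each control period).
- read_camera(name): name is "scene" or "top" or "wrist"; returns a dict with "frame" (420x560x3 uint8, blue, green, red), "range_z" (420x560 float32, m along the optical axis (not along the pixel's ray), 0 where there is no reading), "intrinsics" (3x3 intrinsics, pixels), "cam_to_world" (4x4, takes a point from camera to world coordinates); the wrist camera has in their place "tool_from_camera" (4x4, takes a point from camera to tool coordinates, whose origin is the TCP and whose axes are the tool frame's). Camera axes: x right, y down, z forward; pixel columns grow to the right and rows downward; lengths in m; the calibration is good to about 2 mm. A picture is of the moment at which its call begins: read the wrist's pose just before it.
- sign_off(): hands the job in, once; it reports no verdict.
Trained networks look in a picture, given as the dict that the camera call returned (one of the last four; its "shot" number tells which), for a name from the list of things; names that differ only in an ending like _2 or _b are one class to them, and where a whole thing is asked for, a point or a joint stands for the part that bears it (a point fixed in the world has none). Each returns a list of dicts, best first, with "score" (0 to 1); they miss things now and then, are a little off and sometimes report something else, mostly with a low value. They report only what shows in the picture. A call takes as long as a camera call. They do not tell look-alikes from the thing itself.
- cut_out(name, picture): "pixels" (420x560 bool, what is visible of it) and "extent" ([centre column, centre row, width, height] in pixels, round what is visible of it).
The state is a dict: "time_s": time; "qpos": joint angles; "joint_velocities": joint speeds; "effort": joint torques, N m; "tool_pos": TCP position; "tool_rot": TCP orientation; "force": force on the tool from outside, world axes, zero at the start; "wrist_torque": the same for the moment, N m; "grip_width": finger opening in m.
Only numpy, scipy, OpenCV 4.12 (cv2) and the standard library are available. Lean on these libraries where they do the work, as an engineer would, in place of code of your own. Each camera call takes 0.05 s, during which the arm holds its last target.

## Working session

There is one attempt and no reset: what is moved stays moved. The work goes in short steps, Python scripts to look and compute and a tool call to move; the robot and the scene stay as the last step left them, time stands still between calls to the robot, and variables do not carry over. Pictures are saved under pics/ and viewed, and the job is handed in when it is done.

Besides the shell and the picture viewer there is one more tool, called by a JSON object that holds its "op" and its "data". servo_tool: Moves the arm, as the interface text tells. Its arguments: {"type":"object","properties":{"rows":{"type":"array"},"force":{"type":"number"}},"required":["rows"]}

```bash
mkdir -p pics; ls; python3 - <<'E'
from cell import *
import cv2,pickle
o=get_obs();print({k:v for k,v in o.items()})
for n in ("scene","top"):
    p=read_camera(n);cv2.imwrite(f"pics/{n}0.png",p["frame"]);pickle.dump(p,open(f"{n}0.pkl","wb"))
    for c in ["disc_mid","tile_mid","button_mid","nest","tab","press","ball","jar","tin","carriage"]:
        try:
            for r in cut_out(c,p)[:3]: print(n,c,r["score"],r["extent"],r["pixels"].sum())
        except Exception as e: print(n,c,e)
E
```

```text
pics
{'time_s': 0.0, 'qpos': array([-68.11703807,  18.43906486,  -4.01524686,  83.17465389,
         1.29530192,  78.54302022,  -3.25927594]), 'joint_velocities': array([ 0.04861526,  0.07915088, -0.0395765 ,  0.00692355, -0.02775279,
        0.02517511, -0.04010934]), 'effort': array([ 5.34936498e-04, -4.91308880e+01, -4.03681230e-01, -3.12528706e+01,
       -6.39529293e-02,  4.37462667e-02,  1.75230630e-04]), 'tool_pos': array([0.23359017, 0.60599259, 0.2324636 ]), 'tool_rot': array([-176.78533115,   89.88834759, -107.85803471]), 'force': array([0.08579783, 0.47735456, 0.29300452]), 'wrist_torque': array([-0.01205875, -0.05665738, -0.0094086 ]), 'grip_width': 0.08695854118087575}
scene disc_mid 0.84 [166.3, 273.6, 19.6, 23.9] 435
scene disc_mid 0.73 [215.1, 275.5, 20.3, 24.4] 381
scene disc_mid 0.65 [238.8, 246.7, 17.6, 21.4] 294
scene tile_mid 0.93 [219.8, 339.7, 27.7, 30.4] 677
scene button_mid 0.59 [145.7, 325.7, 14.2, 17.2] 204
scene nest 0.83 [289.0, 205.8, 65.2, 33.4] 1260
scene tab 0.86 [288.4, 206.2, 59.7, 35.5] 1271
scene tab 0.19 [286.3, 314.8, 36.6, 53.1] 1617
scene pres
[... 291 characters left out ...]
d 0.64 [318.4, 244.8, 22.9, 24.7] 287
top disc_mid 0.62 [334.2, 288.2, 21.0, 17.3] 301
top disc_mid 0.51 [271.1, 248.2, 18.0, 17.7] 251
top tile_mid 0.63 [376.9, 205.9, 23.3, 22.7] 368
top button_mid 0.56 [395.4, 262.6, 13.9, 14.1] 146
top button_mid 0.21 [171.2, 165.6, 90.7, 56.9] 2824
top nest 0.89 [196.8, 230.5, 51.6, 74.4] 2642
top tab 0.83 [193.7, 229.0, 55.6, 71.7] 2569
top press 0.66 [195.9, 230.4, 51.9, 68.6] 2518
top press 0.57 [168.7, 164.7, 92.6, 55.8] 2669
top ball 0.58 [171.8, 162.3, 91.8, 56.8] 2844
top jar 0.78 [339.1, 160.1, 30.2, 30.6] 745
top tin 0.77 [313.4, 191.2, 28.7, 26.5] 658
top tin 0.72 [194.0, 230.6, 54.8, 74.1] 2597
top carriage 0.9 [195.2, 231.3, 51.3, 72.6] 2519
```

View pics/scene0.png

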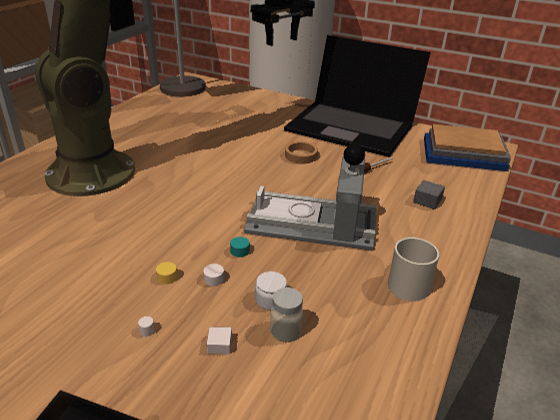

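View pics/top0.png

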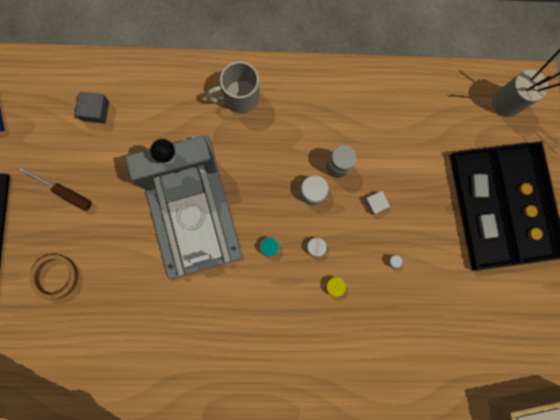

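The disc is the grey-white one at top (317,247) and scene (214,275). The turquoise (270,247) and yellow (336,287) ones are look-alikes. The press is at the upper left of the top view: ball (163,151), nest (191,215), tab about (200,257).

```bash
cat > h.py <<'E'
import numpy as np,cv2,pickle
from scipy.spatial.transform import Rotation as R
def cloud(p,T=None):
    T=p["cam_to_world"] if T is None else T
    K=p["intrinsics"];d=p["range_z"];v,u=np.indices(d.shape)
    c=np.stack([(u-K[0,2])*d/K[0,0],(v-K[1,2])*d/K[1,1],d,np.ones_like(d)],-1)
    return (c@T.T)[...,:3]
def Tt(o):
    T=np.eye(4);T[:3,:3]=R.from_euler("xyz",o["tool_rot"],degrees=True).as_matrix();T[:3,3]=o["tool_pos"];return T
E
python3 - <<'E'
from h import *
p=pickle.load(open("top0.pkl","rb"));W=cloud(p)
np.set_printoptions(precision=4,suppress=True)
print(p["cam_to_world"])
def at(n,u,v): print(n,W[v,u])
for n,u,v in [("disc",317,247),("ball",163,151),("nest",191,215),("tab",200,257),("tile",377,203),("button",396,261),("turq",270,247),("yel",336,287),("jar",343,160),("tin",315,190),("mug",240,88),("baseL",168,272),("baseR",236,256),("beamL",133,160),("beamR",208,150)]: at(n,u,v)
# disc centroid
def cl(n,u,v,r,zlo,zhi):
    s=W[v-r:v+r+1,u-r:u+r+1].reshape(-1,3);m=(s[:,2]>zlo)&(s[:,2]<zhi);q=s[m]
    print(n,m.sum(),q.mean(0),(q[:,:2].min(0)+q[:,:2].max(0))/2,np.ptp(q,axis=0))
cl("disc",317,247,14,.017,.04);cl("ball",163,151,16,.155,.25);
cl("ring",191,215,22,.028,.036);cl("tab",200,257,16,.055,.075)
# scale up
f=cv2.resize(p["frame"][120:290,110:280],None,fx=3.5,fy=3.5,interpolation=cv2.INTER_CUBIC);cv2.imwrite("pics/topz.png",f)
E
```

```text
[[ 0.0155 -0.9885  0.1505  0.4392]
 [-0.9992 -0.0208 -0.0334 -0.0695]
 [ 0.0362 -0.1499 -0.988   0.9599]
 [ 0.      0.      0.      1.    ]]
disc [ 0.5019 -0.183   0.0234]
ball [0.6519 0.1076 0.2004]
nest [0.5639 0.0825 0.0269]
tab [0.4751 0.0546 0.0668]
tile [ 0.5978 -0.311   0.0267]
button [ 0.4754 -0.3494  0.0255]
turq [ 0.5002 -0.0843  0.0226]
yel [ 0.4197 -0.2226  0.0247]
jar [ 0.6759 -0.2287  0.0812]
tin [ 0.6197 -0.176   0.044 ]
mug [ 0.8563 -0.0106  0.007 ]
baseL [0.4451 0.127  0.0131]
baseR [ 0.4807 -0.0131  0.011 ]
beamL [0.6512 0.1775 0.1358]
beamR [0.6746 0.0386 0.1342]
disc 284 [ 0.5022 -0.1811  0.0244] [ 0.5019 -0.1809] [0.0379 0.0383 0.0109]
ball 493 [0.6548 0.1107 0.1947] [0.6581 0.113 ] [0.0429 0.042  0.0298]
ring 634 [0.5634 0.0795 0.0302] [0.5638 0.0817] [0.0947 0.0941 0.0075]
tab 109 [0.4722 0.0558 0.0657] [0.4721 0.0563] [0.0182 0.0393 0.015 ]
```

View pics/topz.png

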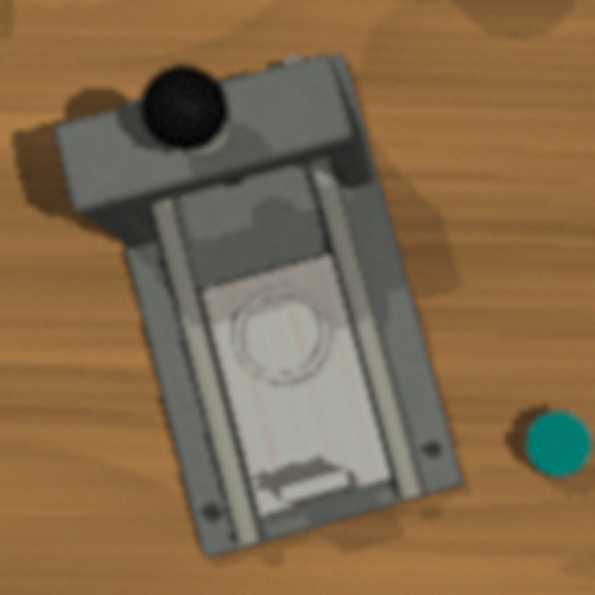

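```bash
python3 - <<'E'
from h import *
from scipy.optimize import least_squares
np.set_printoptions(precision=4,suppress=True)
from cell import get_obs
T=Tt(get_obs());print("tool axes (cols)",T[:3,:3])
for nm in ("top","scene"):
    p=pickle.load(open(nm+"0.pkl","rb"));W=cloud(p)
    P=W.reshape(-1,3)
    def near(c,r,lo,hi):
        m=(np.hypot(*(P[:,:2]-c).T)<r)&(P[:,2]>lo)&(P[:,2]<hi);return P[m]
    q=near([.658,.111],.035,.17,.23)
    for _ in range(4):
        f=lambda a:np.linalg.norm(q-a,axis=1)-.022
        s=least_squares(f,[.658,.111,.18],loss="soft_l1",f_scale=.001);
        q=q[abs(f(s.x))<.004]
    print(nm,"ball",len(q),s.x)
    b=near([.658,.111],.1,.130,.142)
    if len(b)>20:
        r=cv2.minAreaRect((b[:,:2]*1000).astype(np.float32));print("beam",r,b[:,2].mean())
    t=near([.4725,.056],.03,.063,.07)
    if len(t)>5:print("tab",len(t),t.mean(0),cv2.minAreaRect((t[:,:2]*1000).astype(np.float32)))
    d=near([.502,-.181],.026,.0225,.03);print("disc top",len(d),d.mean(0),cv2.minEnclosingCircle((d[:,:2]*1000).astype(np.float32)))
    pl=near([.53,.073],.08,.0235,.0285);print("plate",len(pl),cv2.minAreaRect((pl[:,:2]*1000).astype(np.float32)))
    g=near([.5638,.0817],.034,.0295,.034);
    if len(g)>8:
        s=least_squares(lambda a:np.hypot(g[:,0]-a[0],g[:,1]-a[1])-.0265,[.5638,.0817],loss="soft_l1",f_scale=.001);print("ring",len(g),s.x)
E
```

```text
tool axes (cols) [[ 0.0001 -0.9331  0.3596]
 [ 0.0001  0.3596  0.9331]
 [-1.     -0.      0.0001]]
top ball 493 [0.6587 0.114  0.1807]
beam ((658.65673828125, 113.87854766845703), (51.466129302978516, 154.11172485351562), 16.694021224975586) 0.13740202864677048
tab 101 [0.4722 0.0566 0.0661] ((472.5959777832031, 56.148277282714844), (9.80051040649414, 40.0052375793457), 17.741069793701172)
disc top 251 [ 0.5027 -0.1816  0.0248] ((502.537353515625, -181.1865692138672), 19.65635108947754)
plate 1996 ((533.9208984375, 75.45948791503906), (141.57936096191406, 110.13648986816406), 17.091066360473633)
ring 177 [0.563  0.0841]
scene ball 339 [0.6553 0.1131 0.1804]
beam ((656.5353393554688, 109.24491882324219), (49.82184600830078, 153.0213165283203), 17.285737991333008) 0.13674854445868093
tab 50 [0.471  0.0523 0.0658] ((470.3528137207031, 52.09850311279297), (10.265602111816406, 40.085365295410156), 17.72185707092285)
disc top 209 [ 0.5007 -0.1839  0.0243] ((499.98980712890625, -183.28237915039062), 20.63698387145996)
plate 1184 ((531.8659057617188, 73.81719970703125), (139.75759887695312, 115.74855041503906), 16.721908569335938)
ring 116 [0.5603 0.0816]
```

{"op": "servo_tool", "data": {"rows": [27,-21,5,0,0,54,-42,10,0,0,81,-63,15,0,0,108,-84,20,0,0,135,-105,20,0,0,162,-126,20,0,0,189,-147,20,0,0,216,-168,20,0,0,243,-189,20,0,0,270,-210,20,0,0], "force": 20}}

```text
time_s: 1.93
tool_pos: [0.5049, 0.3954, 0.2538]
tool_rot: [-18.7, 90.0, 50.2]
force: [0.6, -0.6, -0.7]
grip_width: 0.0872
```

{"op": "servo_tool", "data": {"rows": [3,-38,0,0,0,6,-76,0,0,0,9,-114,0,0,0,12,-152,0,0,0,15,-190,0,0,0,18,-228,0,0,0,21,-266,0,0,0,24,-304,0,0,0,24,-312,0,0,0,24,-312,0,0,0]}}

```text
time_s: 2.77
tool_pos: [0.5282, 0.0802, 0.2541]
tool_rot: [-90.3, 89.9, -21.8]
force: [-0.1, 0.5, -1.5]
grip_width: 0.0867
```

```bash
python3 - <<'E'
from h import *
from cell import *
np.set_printoptions(precision=4,suppress=True)
o=get_obs();print(o["time_s"],o["tool_pos"],o["tool_rot"],o["qpos"],o["force"],o["wrist_torque"])
p=read_camera("wrist");T=Tt(o)@p["tool_from_camera"];print(T)
cv2.imwrite("pics/w1.png",p["frame"]);pickle.dump((o,p),open("w1.pkl","wb"))
E
```

```text
2.7667 [0.5282 0.0802 0.2541] [-90.3237  89.9316 -21.8098] [-28.4966   3.4111  17.8031  98.5425  -1.0275  78.1536  58.0008] [-0.1187  0.5088 -1.5248] [ 0.073   0.0187 -0.043 ]
[[ 0.367   0.8874  0.2788  0.4509]
 [ 0.9302 -0.3501 -0.1102  0.1095]
 [-0.0002  0.2998 -0.954   0.4046]
 [ 0.      0.      0.      1.    ]]
```

View pics/w1.png

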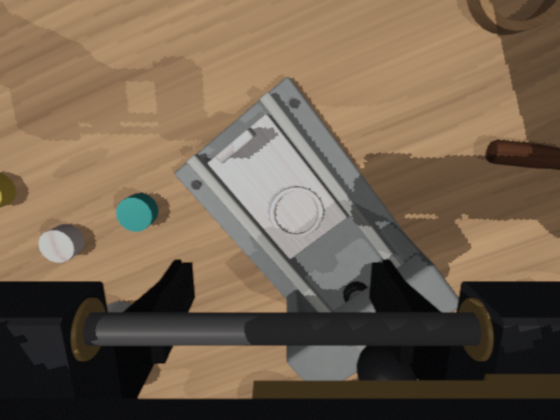

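The wrist view shows the nest ring at (296,210), the tab near (237,145), the white disc at (60,243) and the turquoise one at (137,212).

```bash
cat > fit.py <<'E'
from h import *
from scipy.optimize import least_squares
np.set_printoptions(precision=4,suppress=True)
def rep(P,what=("ball","beam","tab","disc","ring"),disc=(.501,-.182)):
    P=P.reshape(-1,3)
    def near(c,r,lo,hi):
        m=(np.hypot(*(P[:,:2]-c).T)<r)&(P[:,2]>lo)&(P[:,2]<hi);return P[m]
    if "ball" in what:
        q=near([.657,.112],.035,.17,.23)
        if len(q)>20:
            f=lambda a:np.linalg.norm(q-a,axis=1)-.022
            for _ in range(4):
                s=least_squares(f,[.657,.112,.18],loss="soft_l1",f_scale=.001);q=q[abs(f(s.x))<.004]
            print("ball",len(q),s.x)
    if "tab" in what:
        t=near([.472,.055],.03,.063,.07)
        if len(t)>5:print("tab",len(t),t.mean(0),cv2.minAreaRect((t[:,:2]*1000).astype(np.float32)))
    if "disc" in what:
        d=near(disc,.027,.0215,.03)
        if len(d)>5:print("disc",len(d),d.mean(0),cv2.minEnclosingCircle((d[:,:2]*1000).astype(np.float32)))
    if "ring" in what:
        g=near([.562,.083],.034,.0295,.034)
        if len(g)>8:
            s=least_squares(lambda a:np.hypot(g[:,0]-a[0],g[:,1]-a[1])-.0265,[.562,.083],loss="soft_l1",f_scale=.001);print("ring",len(g),s.x)
E
python3 - <<'E'
from fit import *
o,p=pickle.load(open("w1.pkl","rb"));rep(cloud(p,Tt(o)@p["tool_from_camera"]))
E
```

```text
ball 1587 [0.6557 0.1122 0.1795]
tab 457 [0.469  0.0551 0.0653] ((469.2314147949219, 54.53546142578125), (9.863889694213867, 39.920021057128906), 17.13318634033203)
disc 920 [ 0.4991 -0.1826  0.0235] ((499.1661682128906, -183.24444580078125), 20.37509536743164)
ring 556 [0.5597 0.0827]
```

{"op": "servo_tool", "data": {"rows": [-4,-35,0,0,0,-8,-75,0,0,0,-12,-113,-15,0,0,-16,-151,-35,0,0,-20,-189,-60,0,0,-24,-225,-85,0,0,-28,-250,-105,0,0,-28,-264,-125,0,0,-28,-264,-125,0,0,-28,-264,-125,0,0]}}

```text
time_s: 3.65
tool_pos: [0.4998, -0.1776, 0.1275]
tool_rot: [87.2, 89.9, 156.2]
force: [1.1, -0.3, -0.6]
grip_width: 0.087
```

```bash
cat > look.py <<'E'
import sys
from fit import *
from cell import *
n=sys.argv[1]
o=get_obs();print(o["time_s"],o["tool_pos"],o["tool_rot"],o["qpos"],o["force"],o["wrist_torque"],o["grip_width"])
p=read_camera("wrist");T=Tt(o)@p["tool_from_camera"]
cv2.imwrite(f"pics/{n}.png",p["frame"]);pickle.dump((o,p),open(n+".pkl","wb"));W=cloud(p,T);rep(W)
print("jaw dir",np.degrees(np.arctan2(*Tt(o)[[1,0],2])))
E
python3 look.py w2
```

```text
3.65 [ 0.4998 -0.1776  0.1275] [ 87.1712  89.8509 156.1645] [-11.7519   9.1062  31.0972 108.5468  -5.2373  63.882   90.3411] [ 1.0799 -0.2668 -0.6079] [ 0.0574 -0.0144  0.0128] 0.08704931390313611
disc 2112 [ 0.4989 -0.1833  0.0234] ((499.480224609375, -183.60748291015625), 19.991518020629883)
jaw dir 68.99330027505873
```

View pics/w2.png

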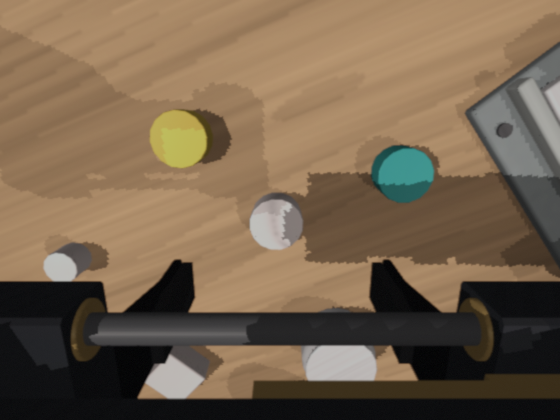

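The white disc is at (275,222), between the jaws and clear of its neighbours.

{"op": "servo_tool", "data": {"rows": [0,-5,-30,0,0,0,-5,-60,0,0,0,-5,-85,0,0,0,-5,-100,0,0,0,-5,-107,0,0,0,-5,-107,0,0,0,-5,-107,0,1,0,-5,-107,0,1,0,-5,-107,0,1,0,-5,-107,0,1], "force": 20}}

```text
time_s: 4.53
tool_pos: [0.5007, -0.1845, 0.0228]
tool_rot: [-70.2, 89.9, -1.3]
force: [-0.8, -0.2, -0.1]
grip_width: 0.0679
```

{"op": "servo_tool", "data": {"rows": [0,0,0,0,1,0,0,0,0,1,0,0,0,0,1,0,0,0,0,1]}}

```text
time_s: 4.87
tool_pos: [0.4998, -0.1845, 0.0217]
tool_rot: [-30.2, 90.0, 38.8]
force: [0.4, 0.8, -0.2]
grip_width: 0.0415
```

{"op": "servo_tool", "data": {"rows": [0,0,0,0,1,0,0,0,0,1,0,0,0,0,1,0,0,0,0,1,0,0,10,0,1,0,0,30,0,1,0,0,50,0,1,0,0,70,0,1,0,0,80,0,1,0,0,80,0,1]}}

```text
time_s: 5.7
tool_pos: [0.5014, -0.1852, 0.1043]
tool_rot: [-77.2, 89.7, -8.3]
force: [0.6, -0.6, -1.1]
grip_width: 0.0382
```

```bash
python3 look.py w3
```

```text
5.7 [ 0.5014 -0.1852  0.1043] [-77.1862  89.7122  -8.2688] [-11.0735  10.9582  31.5129 109.671   -6.6005  60.835   92.0882] [ 0.6277 -0.6211 -1.124 ] [-0.0187 -0.0502 -0.0128] 0.03816250519835205
jaw dir 68.9176238873413
```

View pics/w3.png

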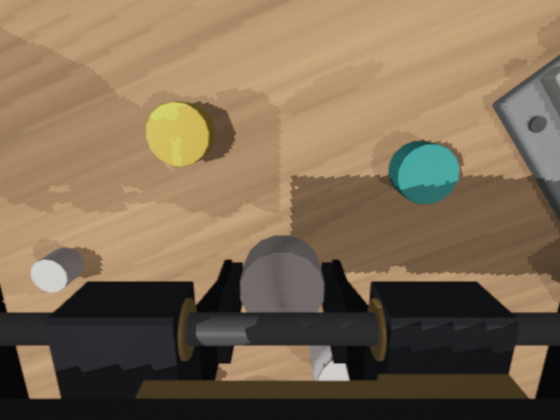

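```bash
python3 - <<'E'
from fit import *
o,p=pickle.load(open("w3.pkl","rb"));W=cloud(p,p["tool_from_camera"])
s=W[232:312,235:330];f=p["frame"][232:312,235:330]
m=(abs(s[...,0])<.03)&(abs(s[...,2])<.022)&(abs(s[...,1])<.03)
q=s[m];print(len(q),q.min(0),q.max(0),np.histogram(q[:,0],12))
t=q[(q[:,0]<np.median(q[:,0])+.002)];print(t.mean(0),t.min(0),t.max(0))
c,r=cv2.minEnclosingCircle((t[:,1:]*1000).astype(np.float32));print(c,r)
print(np.linalg.svd(t-t.mean(0))[2][2])
E
```

```text
6144 [-0.0175 -0.0101 -0.022 ] [0.0222 0.0209 0.0217] (array([  58,  131,   82,   91, 4047,  607,  248,  223,  226,  173,  150,
        108]), array([-0.0175, -0.0142, -0.0109, -0.0076, -0.0043, -0.001 ,  0.0024,
        0.0057,  0.009 ,  0.0123,  0.0156,  0.0189,  0.0222]))
[-0.0024  0.0046 -0.0011] [-0.0175 -0.0101 -0.022 ] [0.0004 0.0208 0.0203]
(1.9568976163864136, -0.9586809873580933) 22.54466438293457
[-0.9998  0.0131 -0.0115]
```

{"op": "servo_tool", "data": {"rows": [3,20,20,3,1,10,55,35,8,1,18,90,45,14,1,26,125,45,20,1,34,160,45,26,1,42,195,45,32,1,50,230,45,38,1,58,255,45,38,1,61,267,45,38,1,61,267,45,38,1]}}

```text
time_s: 6.58
tool_pos: [0.56, 0.0861, 0.1449]
tool_rot: [64.8, 89.9, 172.0]
force: [-0.2, 0.4, -0.6]
grip_width: 0.0382
```

{"op": "servo_tool", "data": {"rows": [0,0,0,0,1,0,0,0,0,1,0,0,0,0,1]}}

```text
time_s: 6.83
tool_pos: [0.5605, 0.0797, 0.1464]
tool_rot: [133.4, 89.9, -119.9]
force: [-0.3, -0.5, -0.4]
grip_width: 0.0384
```

```bash
python3 look.py w4
```

```text
6.8333 [0.5605 0.0797 0.1464] [ 133.4072   89.9373 -119.8865] [-26.4516  11.7595  17.6554 102.2656  -3.8088  66.6002  99.0788] [-0.2786 -0.5195 -0.3601] [ 0.0404  0.0656 -0.0333] 0.03839651864573127
tab 1126 [0.4694 0.0546 0.0652] ((469.530517578125, 54.76777267456055), (9.743074417114258, 39.850738525390625), 16.66214942932129)
ring 828 [0.56   0.0826]
jaw dir 106.70631941942837
```

View pics/w4.png

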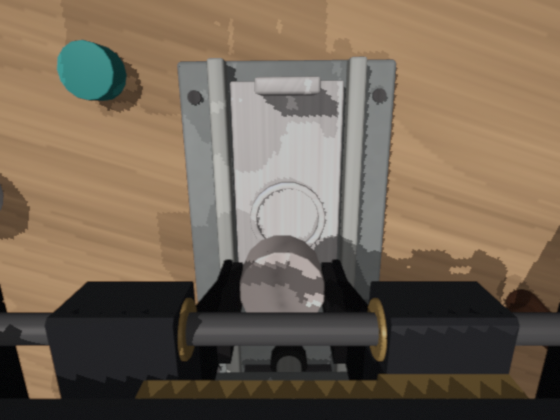

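The held disc is at (283,280). The ring shows behind it at (289,215), roughly in line. Next I descend partway and check the position.

{"op": "servo_tool", "data": {"rows": [0,0,-25,0,1,0,0,-50,0,1,0,0,-75,0,1,0,0,-83,0,1,0,0,-83,0,1,0,0,-83,0,1,0,0,-83,0,1,0,0,-83,0,1]}}

```text
time_s: 7.55
tool_pos: [0.5621, 0.0826, 0.0654]
tool_rot: [-90.6, 89.8, 16.3]
force: [0.3, 0.3, -1.2]
grip_width: 0.0381
```

```bash
python3 look.py w5; python3 - <<'E'
from cell import *
for i in range(4): print(get_obs()["tool_pos"]);read_camera("wrist")
E
```

```text
7.55 [0.5621 0.0826 0.0654] [-90.595   89.8171  16.3151] [-25.7934  16.8365  17.0071 106.4077  -5.797   57.4042 100.5494] [ 0.2797  0.3013 -1.1616] [ 0.0656 -0.0167 -0.0143] 0.038096824332852025
tab 2788 [0.4694 0.0548 0.0652] ((469.3592529296875, 54.80944061279297), (9.847146034240723, 39.87602615356445), 16.98740005493164)
ring 1138 [0.56   0.0827]
jaw dir 106.91006669960383
[0.56196237 0.08271428 0.06524842]
[0.56169522 0.08270447 0.06498636]
[0.56150908 0.08268336 0.06474134]
[0.56126195 0.08268996 0.06442423]
```

View pics/w5.png

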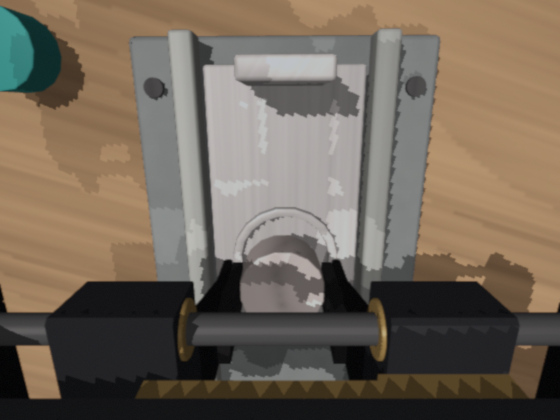

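```bash
python3 - <<'E'
from fit import *
o,p=pickle.load(open("w5.pkl","rb"));T=Tt(o);Q=cloud(p,p["tool_from_camera"]);W=cloud(p,T@p["tool_from_camera"])
P=W.reshape(-1,3);q=Q.reshape(-1,3)
m=(np.hypot(P[:,0]-.5605,P[:,1]-.083)<.034)&(P[:,2]>.029)&(P[:,2]<.034)&(q[:,1]>-0.0)
g=q[m];s=least_squares(lambda a:np.hypot(g[:,1]-a[0],g[:,2]-a[1])-.0265,[0,0],loss="soft_l1",f_scale=.001);print("ring in tool y,z",s.x,m.sum())
m=(abs(q[:,0]+.003)<.002)&(np.hypot(q[:,1],q[:,2])<.024)
t=q[m];print(len(t),t.min(0),t.max(0))
# rim fit: max y per z-bin
zb=np.arange(-.018,.0181,.002);E=[]
for a in zb:
    k=t[abs(t[:,2]-a)<.001]
    if len(k)>3:E.append([k[:,1].max(),a])
E=np.array(E);s=least_squares(lambda a:np.hypot(E[:,0]-a[0],E[:,1]-a[1])-.02,[0,0],loss="soft_l1",f_scale=.0005);print("disc in tool",s.x);print(E.T)
print("tool y,z in world",T[:3,1],T[:3,2])
cv2.imwrite("pics/w5z.png",cv2.resize(p["frame"][190:320,190:380],None,fx=4,fy=4))
E
```

```text
ring in tool y,z [0.0022 0.0007] 1278
3988 [-0.005  -0.0091 -0.0216] [-0.001   0.0213  0.0214]
disc in tool [ 0.0014 -0.0009]
[[ 0.0129  0.0145  0.0166  0.0181  0.0193  0.0198  0.0205  0.0213  0.0211
   0.0212  0.0213  0.0212  0.02    0.0195  0.018   0.0164  0.0148  0.0122
   0.0108]
 [-0.018  -0.016  -0.014  -0.012  -0.01   -0.008  -0.006  -0.004  -0.002
  -0.      0.002   0.004   0.006   0.008   0.01    0.012   0.014   0.016
   0.018 ]]
tool y,z in world [-0.9568 -0.2909 -0.0032] [-0.2909  0.9568 -0.    ]
```

View pics/w5z.png

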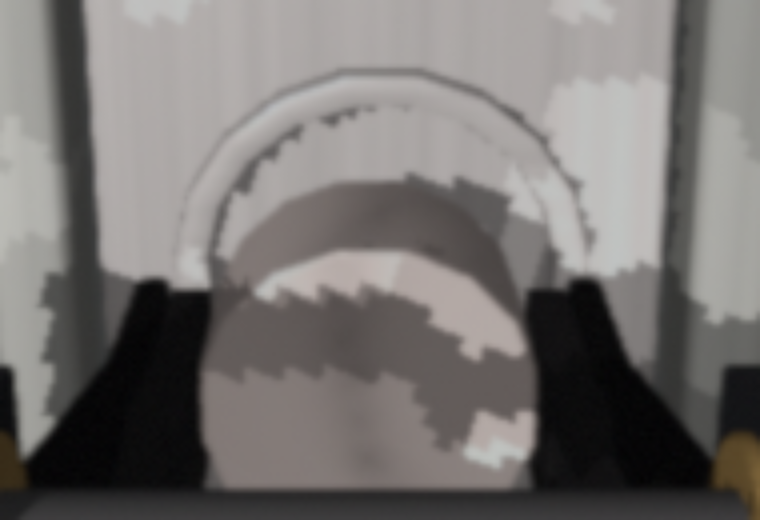

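{"op": "servo_tool", "data": {"rows": [-0.5,1.5,-3,0,1,-0.5,1.5,-6,0,1,-0.5,1.5,-9,0,1,-0.5,1.5,-12,0,1,-0.5,1.5,-14,0,1,-0.5,1.5,-15,0,1,-0.5,1.5,-15,0,1,-0.5,1.5,-15,0,1,-0.5,1.5,-15,0,1]}}

```text
time_s: 8.55
tool_pos: [0.5604, 0.084, 0.0487]
tool_rot: [-77.2, 90.0, 29.7]
force: [0.2, -0.3, 0.0]
grip_width: 0.0382
```

```bash
python3 look.py w6
```

```text
8.55 [0.5604 0.084  0.0487] [-77.1972  89.985   29.7281] [-25.737   17.9996  16.7823 107.1525  -6.2057  55.7108 100.6965] [ 0.2206 -0.2635  0.0046] [ 0.0748  0.0126 -0.0116] 0.038181133785050635
tab 3545 [0.4693 0.0548 0.0652] ((469.2644958496094, 54.80543518066406), (10.083086013793945, 40.066978454589844), 16.876052856445312)
ring 1263 [0.5605 0.0829]
jaw dir 106.92532333398093
```

View pics/w6.png

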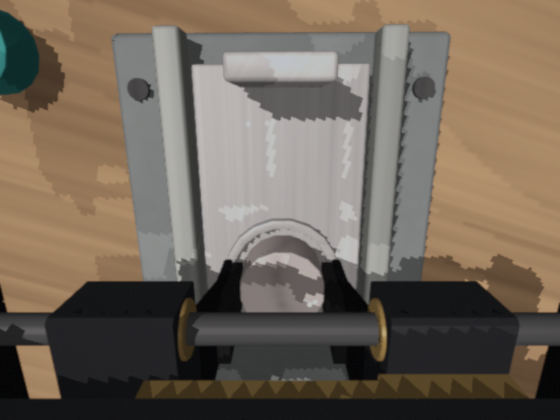

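The disc is centred in the ring and about 2 mm above the floor.

{"op": "servo_tool", "data": {"rows": [0,0,-1,0,1,0,0,-1.5,0,1,0,0,-1.5,0,1,0,0,-1.5,0,1,0,0,-1.5,0,0.4,0,0,-1.5,0,0.4,0,0,-1.5,0,0.2,0,0,-1.5,0,0.2,0,0,-1.5,0,0.2,0,0,-1.5,0,0.2]}}

```text
time_s: 9.43
tool_pos: [0.5602, 0.084, 0.0469]
tool_rot: [67.6, 90.0, 174.6]
force: [0.1, -0.2, 1.1]
grip_width: 0.067
```

{"op": "servo_tool", "data": {"rows": [0,0,3,0,0.2,0,0,10,0,0.2,0,0,25,0,0.2,0,0,50,0,0.2,0,0,80,0,0.2,0,0,100,0,0.3,0,0,100,0,0.6,0,0,100,0,1,0,0,100,0,1]}}

```text
time_s: 10.18
tool_pos: [0.5598, 0.084, 0.1468]
tool_rot: [66.8, 90.0, 173.7]
force: [-0.2, 0.2, -0.9]
grip_width: 0.0505
```

```bash
python3 look.py w7; python3 - <<'E'
from fit import *
o,p=pickle.load(open("w7.pkl","rb"));P=cloud(p,Tt(o)@p["tool_from_camera"]).reshape(-1,3)
m=(np.hypot(P[:,0]-.5605,P[:,1]-.083)<.03)&(P[:,2]>.044)&(P[:,2]<.056);d=P[m]
print(len(d),d.mean(0),cv2.minEnclosingCircle((d[:,:2]*1000).astype(np.float32)),np.linalg.svd(d-d.mean(0),full_matrices=False)[2][2])
E
```

```text
10.1833 [0.5598 0.084  0.1468] [ 66.7744  89.9675 173.7036] [-26.7485  11.727   17.53   102.2428  -3.8334  66.6388  98.8904] [-0.1643  0.1863 -0.872 ] [-0.0199  0.0236  0.0286] 0.05049973580303375
tab 1103 [0.4694 0.0548 0.0652] ((469.3209228515625, 54.784786224365234), (9.205888748168945, 39.36672592163086), 16.937700271606445)
ring 1018 [0.5605 0.0827]
jaw dir 106.92928227653545
2286 [0.5586 0.0823 0.0493] ((559.4353637695312, 82.50227355957031), 20.055574417114258) [-0.0125 -0.0055  0.9999]
```

View pics/w7.png

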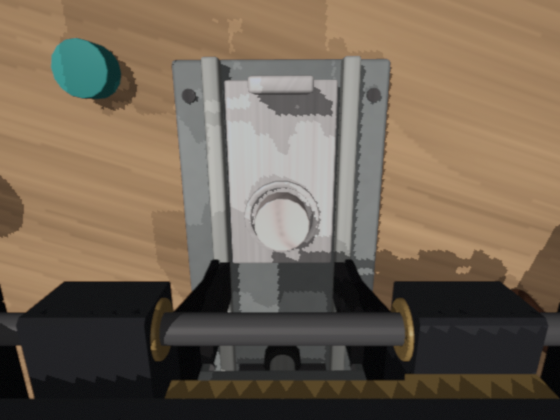

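The disc is seated flat in the ring (disc centre within about 1 mm of it). Now I move behind the tab with the fingers shut.

{"op": "servo_tool", "data": {"rows": [-30,-9,0,0,1,-60,-19,0,0,1,-90,-28,0,0,1,-112,-35,0,0,1,-119,-37,-5,0,1,-119,-37,-30,0,1,-119,-37,-60,0,1,-119,-37,-85,0,1,-119,-37,-98,0,1,-119,-37,-98,0,1]}}

```text
time_s: 11.07
tool_pos: [0.4383, 0.0465, 0.0452]
tool_rot: [90.9, 89.6, -162.2]
force: [-0.6, 0.3, -0.9]
grip_width: 0.0002
```

{"op": "servo_tool", "data": {"rows": [0,0,0,0,1,0,0,0,0,1,0,0,0,0,1]}}

```text
time_s: 11.32
tool_pos: [0.4424, 0.0473, 0.0501]
tool_rot: [-92.9, 89.9, 14.0]
force: [-0.2, 0.4, -0.3]
grip_width: 0.0006
```

```bash
python3 look.py w8
```

```text
11.3167 [0.4424 0.0473 0.0501] [-92.906   89.8781  14.0269] [-26.8898   3.741   17.9222 123.4435  -1.4562  52.8839  98.8059] [-0.2362  0.4042 -0.2859] [0.079  0.026  0.0018] 0.0005815067771961267
tab 258 [0.4703 0.0547 0.0654] ((468.74365234375, 54.11104965209961), (10.424222946166992, 12.156923294067383), 18.175065994262695)
jaw dir 106.93287265611696
```

View pics/w8.png

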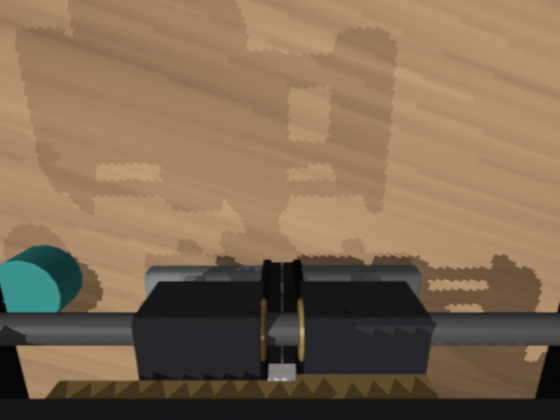

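{"op": "servo_tool", "data": {"rows": [4,1,0,0,1,9,3,0,0,1,14,4,0,0,1,21,6.5,0,0,1,29,9,0,0,1,36,11,0,0,1,44,13.5,0,0,1,52,16,0,0,1,59,18,0,0,1,67,20.5,0,0,1]}}

```text
time_s: 12.2
tool_pos: [0.5087, 0.0678, 0.0489]
tool_rot: [67.9, 90.0, 174.8]
force: [-2.6, -0.6, 2.1]
grip_width: 0.0007
```

{"op": "servo_tool", "data": {"rows": [5,1.5,0,0,1,11,3.3,0,0,1,17,5.2,0,0,1,22,6.7,0,0,1,26,8,0,0,1,29,9,0,0,1,31,9.5,0,0,1,33,10,0,0,1,33,10,0,0,1]}}

```text
time_s: 12.95
tool_pos: [0.5416, 0.0778, 0.049]
tool_rot: [-83.5, 90.0, 23.4]
force: [-1.3, 0.2, -0.1]
grip_width: 0.0005
```

{"op": "servo_tool", "data": {"rows": [2,0.6,0,0,1,4,1.2,0,0,1,6,1.8,0,0,1,8,2.4,0,0,1,8,2.4,0,0,1]}}

```text
time_s: 13.37
tool_pos: [0.5498, 0.0801, 0.0491]
tool_rot: [-99.4, 90.0, 7.6]
force: [-1.5, 1.0, -1.2]
grip_width: 0.0004
```

{"op": "servo_tool", "data": {"rows": [1.5,0.5,0,0,1,3,0.9,0,0,1,3,0.9,0,0,1]}}

```text
time_s: 13.62
tool_pos: [0.5501, 0.0801, 0.0491]
tool_rot: [82.2, 89.7, -170.9]
force: [-9.2, -0.5, 6.6]
grip_width: 0.0004
```

{"op": "servo_tool", "data": {"rows": [1,0.3,0,0,1,2,0.6,0,0,1,2,0.6,0,0,1]}}

```text
time_s: 13.87
tool_pos: [0.5501, 0.0802, 0.049]
tool_rot: [81.7, 89.4, -171.4]
force: [-15.8, -2.7, 13.4]
grip_width: 0.0002
```

Carriage is against its stop: the force rises with no motion. I back off and go up over the ball.

{"op": "servo_tool", "data": {"rows": [-8,-2.4,0,0,1,-25,-8,0,0,1,-35,-10,10,0,1,-35,-10,40,0,0.6,-35,-10,80,0,0,-35,-10,120,0,0,-35,-10,160,0,0,-35,-10,195,0,0,-10,-2,215,0,0,25,9,215,0,0]}}

```text
time_s: 14.7
tool_pos: [0.5827, 0.0897, 0.2725]
tool_rot: [-90.0, 89.1, 16.9]
force: [1.1, -0.0, 1.0]
grip_width: 0.0391
```

{"op": "servo_tool", "data": {"rows": [20,6,0,0,0,40,12,0,0,0,40,12,0,0,0,40,12,0,0,0,40,12,0,0,0]}}

```text
time_s: 15.12
tool_pos: [0.6194, 0.1017, 0.2642]
tool_rot: [-129.9, 89.9, -23.0]
force: [0.2, -0.3, 0.5]
grip_width: 0.0726
```

```bash
python3 look.py w9
```

```text
15.1167 [0.6194 0.1017 0.2642] [-129.887    89.9458  -23.0066] [-27.0444  15.1024  18.8173  84.6913  -4.8525  80.9651  98.8068] [ 0.1522 -0.2837  0.4769] [ 0.0054  0.0506 -0.0579] 0.07259037098688297
ball 2961 [0.6557 0.1122 0.1793]
ring 32 [0.584  0.0902]
jaw dir 106.88032470328797
```

View pics/w9.png

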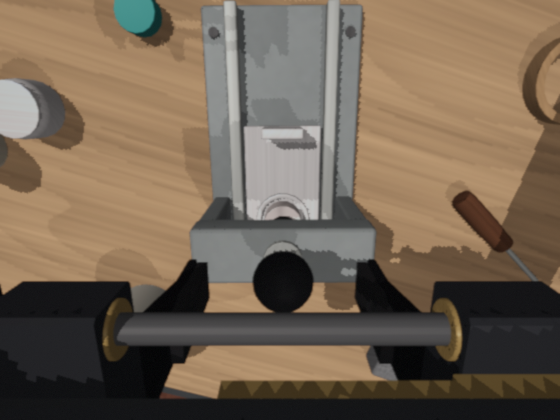

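{"op": "servo_tool", "data": {"rows": [18,6,0,0,0,36,11.5,0,0,0,36,11.5,0,0,0,36,11.5,0,0,0,36,11.5,0,0,0]}}

```text
time_s: 15.58
tool_pos: [0.6546, 0.1133, 0.2644]
tool_rot: [129.3, 90.0, -123.8]
force: [-0.2, -1.5, -0.3]
grip_width: 0.087
```

```bash
python3 look.py w10
```

```text
15.5833 [0.6546 0.1133 0.2644] [ 129.2967   89.9952 -123.8108] [-26.2866  19.8128  18.8101  78.9088  -6.3278  82.31    99.225 ] [-0.1569 -1.5146 -0.259 ] [0.0297 0.0115 0.0196] 0.08702394503591473
ball 3200 [0.6557 0.1123 0.1793]
jaw dir 106.89249478633482
```

View pics/w10.png

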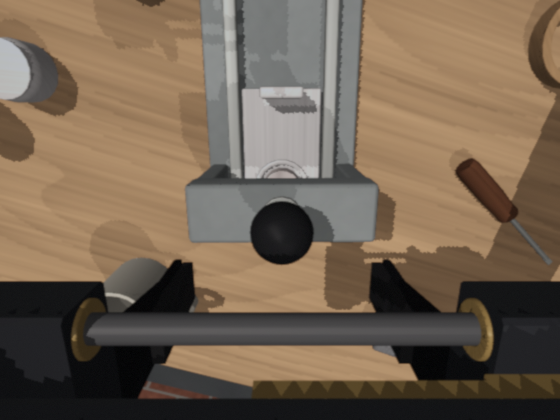

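{"op": "servo_tool", "data": {"rows": [0.5,0,-20,0,0,1,0,-45,0,0,1,0,-65,0,0,1,0,-80,0,0,1,0,-88,0,0,1,0,-92,0,0.3,1,0,-92,0,0.3,1,0,-92,0,0.42,1,0,-92,0,0.42,1,0,-92,0,0.42], "force": 10}}

```text
time_s: 16.47
tool_pos: [0.6569, 0.114, 0.1734]
tool_rot: [-89.5, 89.9, 17.4]
force: [0.4, -0.2, 0.2]
grip_width: 0.0616
```

```bash
python3 look.py w11
```

```text
16.4667 [0.6569 0.114  0.1734] [-89.5024  89.8805  17.4264] [-26.0518  22.5438  18.2105  85.8094  -7.2278  72.6816  99.9261] [ 0.4222 -0.1899  0.1837] [0.0113 0.0259 0.0102] 0.06159024019212521
ball 5353 [0.6557 0.1124 0.1793]
jaw dir 106.92883277786403
```

View pics/w11.png

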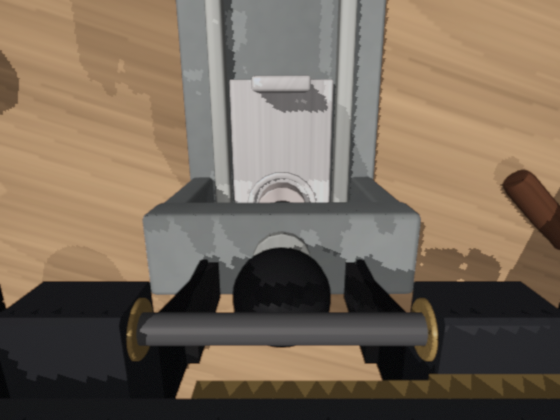

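{"op": "servo_tool", "data": {"rows": [-0.7,-0.5,0,0,1,-0.7,-0.5,0,0,1,-0.7,-0.5,0,0,1,-0.7,-0.5,0,0,1,-0.7,-0.5,0,0,1,-0.7,-0.5,0,0,1], "force": 10}}

```text
time_s: 17.02
tool_pos: [0.6556, 0.1134, 0.1724]
tool_rot: [-69.2, 90.0, 37.7]
force: [-1.1, 1.1, 2.4]
grip_width: 0.0431
```

{"op": "servo_tool", "data": {"rows": [0,0,0,0,1,0,0,0,0,1,0,0,0,0,1], "force": 45}}

```text
time_s: 17.27
tool_pos: [0.6556, 0.1134, 0.1723]
tool_rot: [-68.2, 90.0, 38.8]
force: [-0.6, -0.9, 2.5]
grip_width: 0.0423
```

```bash
python3 look.py w12
```

```text
17.2667 [0.6556 0.1134 0.1723] [-68.1517  89.9852  38.7745] [-26.0459  22.4987  18.2131  85.9942  -7.2061  72.6461  99.9474] [-0.5718 -0.9003  2.4508] [ 0.0035  0.2703 -0.0039] 0.04228224004788089
ball 5261 [0.6557 0.1124 0.1795]
jaw dir 106.92623199293433
```

{"op": "servo_tool", "data": {"rows": [0,0,0,-2,1,0,0,0,-6,1,0,0,0,-10,1,0,0,0,-14,1,0,0,0,-18,1,0,0,0,-22,1,0,0,0,-26,1,0,0,0,-30,1,0,0,0,-34,1,0,0,0,-37,1]}}

```text
time_s: 18.15
tool_pos: [0.6556, 0.1137, 0.1724]
tool_rot: [-37.3, 90.0, 32.5]
force: [-1.2, 0.7, 2.7]
grip_width: 0.0422
```

```bash
cat > tq.py <<'E'
from fit import *
from cell import *
o=get_obs();print(round(o["time_s"],2),"T",o["wrist_torque"],"F",o["force"],"pos",o["tool_pos"],"jaw",np.degrees(np.arctan2(*Tt(o)[[1,0],2])).round(2),"w",o["grip_width"],"q7",o["qpos"][6],"eff7",o["effort"][6],"v7",o["joint_velocities"][6])
E
python3 tq.py
```

```text
18.15 T [-0.0355  0.2729  0.1625] F [-1.1712  0.7014  2.7247] pos [0.6556 0.1137 0.1724] jaw 69.78 w 0.04223984224346683 q7 64.58430818381598 eff7 0.31912160106003284 v7 -32.655776180285805
```

{"op": "servo_tool", "data": {"rows": [0,0,0,-2,1,0,0,0,-4,1,0,0,0,-6,1,0,0,0,-8,1,0,0,0,-10,1]}}

```text
time_s: 18.57
tool_pos: [0.6557, 0.1138, 0.1724]
tool_rot: [-29.7, 90.0, 30.2]
force: [-1.1, 0.1, 3.4]
grip_width: 0.0422
```

```bash
python3 tq.py
```

```text
18.57 T [-0.008   0.1873  0.1049] F [-1.0978  0.073   3.3532] pos [0.6557 0.1138 0.1724] jaw 59.87 w 0.04222416208466757 q7 55.18344742903478 eff7 0.27106739580631256 v7 -22.541894375052106
```

{"op": "servo_tool", "data": {"rows": [0,0,0,-2,1,0,0,0,-4,1,0,0,0,-6,1,0,0,0,-8,1]}}

```text
time_s: 18.9
tool_pos: [0.6557, 0.1138, 0.1724]
tool_rot: [-18.8, 90.0, 33.1]
force: [-0.4, 0.4, 3.3]
grip_width: 0.0422
```

```bash
python3 tq.py
```

```text
18.9 T [0.0339 0.1915 0.1056] F [-0.3647  0.374   3.2689] pos [0.6557 0.1138 0.1724] jaw 51.87 w 0.042151206648397575 q7 47.60564425903798 eff7 0.27043196372687817 v7 -22.624327472940926
```

Joint-7 effort at a steady 24°/s is a cleaner signal than the wrist torque: 0.27 N m when running free.

{"op": "servo_tool", "data": {"rows": [0,0,0,-2,1,0,0,0,-4,1,0,0,0,-6,1,0,0,0,-8,1]}}

```text
time_s: 19.23
tool_pos: [0.6558, 0.1138, 0.1724]
tool_rot: [-17.3, 90.0, 26.6]
force: [-0.3, 0.1, 3.0]
grip_width: 0.0421
```

```bash
python3 tq.py
```

```text
19.23 T [-0.0204  0.1581  0.1169] F [-0.2947  0.1452  3.0294] pos [0.6558 0.1138 0.1724] jaw 43.87 w 0.042145950767883425 q7 40.037452977493274 eff7 0.2702150959521532 v7 -22.532367485558744
```

{"op": "servo_tool", "data": {"rows": [0,0,0,-2,1,0,0,0,-4,1,0,0,0,-6,1,0,0,0,-8,1]}}

```text
time_s: 19.57
tool_pos: [0.6558, 0.1139, 0.1724]
tool_rot: [-8.5, 89.9, 27.4]
force: [-1.3, 0.4, 2.4]
grip_width: 0.042
```

```bash
python3 tq.py
```

```text
19.57 T [-0.0146  0.1011  0.0923] F [-1.2641  0.4118  2.4207] pos [0.6558 0.1139 0.1724] jaw 35.88 w 0.042008301489514725 q7 32.481573765231175 eff7 0.2693206910043955 v7 -22.40693513781313
```

{"op": "servo_tool", "data": {"rows": [0,0,0,-2,1,0,0,0,-4,1,0,0,0,-6,1,0,0,0,-8,1]}}

```text
time_s: 19.9
tool_pos: [0.6559, 0.1139, 0.1724]
tool_rot: [-4.5, 89.9, 23.3]
force: [-0.3, -0.3, 3.4]
grip_width: 0.0423
```

```bash
python3 tq.py
```

```text
19.9 T [-0.048   0.0794  0.0972] F [-0.2713 -0.3017  3.3915] pos [0.6559 0.1139 0.1724] jaw 27.88 w 0.04231812341751324 q7 24.936044127744623 eff7 0.26852477341890335 v7 -22.427980268811346
```

{"op": "servo_tool", "data": {"rows": [0,0,0,-2,1,0,0,0,-4,1,0,0,0,-6,1,0,0,0,-8,1]}}

```text
time_s: 20.23
tool_pos: [0.6559, 0.1139, 0.1724]
tool_rot: [1.8, 89.9, 21.7]
force: [0.0, 0.2, 2.9]
grip_width: 0.0421
```

```bash
python3 tq.py
```

```text
20.23 T [0.0309 0.0951 0.2113] F [0.043  0.2443 2.8824] pos [0.6559 0.1139 0.1724] jaw 19.88 w 0.042085976007471985 q7 17.404792496189632 eff7 0.26779781095683575 v7 -22.406489902139512
```

{"op": "servo_tool", "data": {"rows": [0,0,0,-2,1,0,0,0,-4,1,0,0,0,-6,1,0,0,0,-8,1]}}

```text
time_s: 20.57
tool_pos: [0.656, 0.1139, 0.1724]
tool_rot: [7.7, 89.9, 19.5]
force: [0.3, -0.4, 1.7]
grip_width: 0.0421
```

```bash
python3 tq.py
```

```text
20.57 T [-0.0145  0.0015  0.1241] F [ 0.341  -0.4413  1.7437] pos [0.656  0.1139 0.1724] jaw 11.88 w 0.04210033727396718 q7 9.88379329462372 eff7 0.26685518212616444 v7 -22.362858637000695
```

```bash
python3 - <<'E'
from cell import *
import cv2
p=read_camera("scene");cv2.imwrite("pics/s2.png",cv2.resize(p["frame"][130:250,250:400],None,fx=4,fy=4,interpolation=cv2.INTER_CUBIC))
p=read_camera("wrist");cv2.imwrite("pics/w13.png",p["frame"])
E
```

```text
(no output)
```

View pics/s2.png

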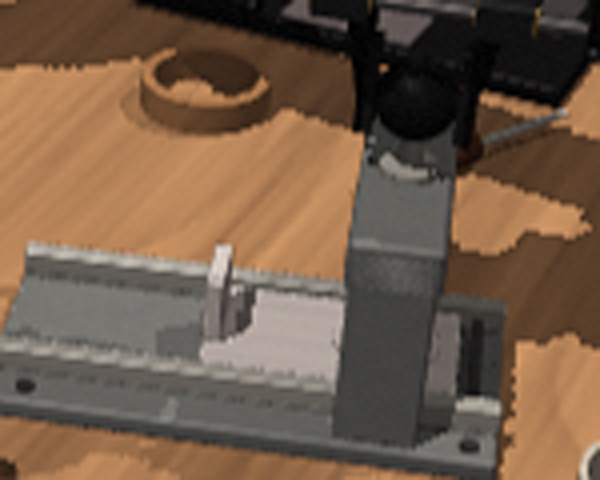

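View pics/w13.png

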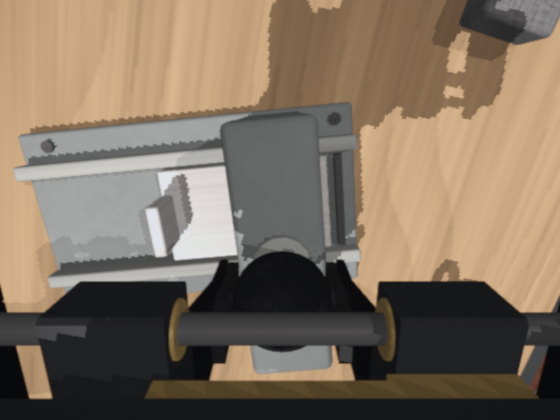

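The carriage is at its stop and the ball (280,300) is held across its middle. The foot is hidden behind the frame, so I go by torque.

{"op": "servo_tool", "data": {"rows": [0,0,0,-2,1,0,0,0,-4,1,0,0,0,-6,1]}}

```text
time_s: 20.92
tool_pos: [0.656, 0.1139, 0.1724]
tool_rot: [14.5, 89.9, 20.5]
force: [-0.3, 1.1, 3.2]
grip_width: 0.0422
```

```bash
python3 tq.py
```

```text
20.92 T [ 0.0804 -0.0138  0.1104] F [-0.334   1.0545  3.1626] pos [0.656  0.1139 0.1724] jaw 5.94 w 0.042231895306879076 q7 4.314614736750351 eff7 0.2683588117361069 v7 -22.439654344449952
```

{"op": "servo_tool", "data": {"rows": [0,0,0,-2,1,0,0,0,-4,1,0,0,0,-6,1]}}

```text
time_s: 21.17
tool_pos: [0.656, 0.1139, 0.1724]
tool_rot: [21.2, 89.9, 21.2]
force: [1.6, 1.2, 2.8]
grip_width: 0.042
```

```bash
python3 tq.py
```

```text
21.17 T [ 0.1017 -0.0268  0.1847] F [1.588  1.2286 2.8285] pos [0.656  0.1139 0.1724] jaw -0.06 w 0.04202733673074852 q7 -1.3067140033626707 eff7 0.24206360802054405 v7 -22.26773158789225
```

{"op": "servo_tool", "data": {"rows": [0,0,0,-2,1,0,0,0,-4,1]}}

```text
time_s: 21.33
tool_pos: [0.6561, 0.114, 0.1724]
tool_rot: [21.9, 89.9, 17.8]
force: [1.2, 0.8, 3.3]
grip_width: 0.042
```

```bash
python3 tq.py
```

```text
21.33 T [ 0.049  -0.0597  0.1859] F [1.1984 0.8323 3.2791] pos [0.6561 0.114  0.1724] jaw -4.05 w 0.04198377756322228 q7 -5.045477134599027 eff7 0.218082033097744 v7 -22.184890451581126
```

{"op": "servo_tool", "data": {"rows": [0,0,0,-2,1,0,0,0,-4,1]}}

```text
time_s: 21.5
tool_pos: [0.6561, 0.1139, 0.1724]
tool_rot: [22.2, 89.9, 14.1]
force: [1.0, 0.7, 2.8]
grip_width: 0.0424
```

```bash
python3 tq.py
```

```text
21.5 T [ 0.0326 -0.1023  0.1934] F [1.0156 0.7095 2.8118] pos [0.6561 0.1139 0.1724] jaw -8.05 w 0.0424273998116474 q7 -8.780361736267572 eff7 0.19405885599553585 v7 -22.294014832022025
```

```bash
python3 - <<'E'
from cell import *
import numpy as np
np.set_printoptions(precision=3,suppress=True)
for i in range(8):
    o=get_obs();print(o["wrist_torque"],o["force"],o["effort"],o["joint_velocities"][6].round(2));read_camera("wrist")
E
python3 tq.py
```

```text
[ 0.033 -0.102  0.193] [1.016 0.71  2.812] [  0.801 -45.697   8.574 -27.664   0.114   0.246   0.194] -22.29
[ 0.089 -0.04   0.047] [1.435 0.202 2.542] [  0.438 -45.471   8.721 -27.519   0.19    0.278  -0.088] 4.12
[ 0.087 -0.096 -0.083] [2.485 1.438 2.076] [  0.386 -45.426   8.724 -27.42    0.273   0.372  -0.153] 1.38
[ 0.105 -0.21  -0.06 ] [0.953 1.626 2.403] [  0.448 -45.4     8.752 -27.29    0.339   0.456   0.019] 0.12
[ 0.254 -0.325 -0.013] [0.667 2.255 3.381] [  0.569 -45.375   8.833 -27.143   0.373   0.537   0.028] -0.23
[ 0.18  -0.254  0.001] [1.488 1.832 3.768] [  0.677 -45.353   8.898 -26.995   0.407   0.614   0.022] -0.22
[ 0.273 -0.356 -0.012] [2.482 1.274 3.257] [  0.761 -45.323   8.949 -26.853   0.448   0.69    0.018] -0.14
[ 0.295 -0.357  0.006] [2.071 2.517 2.928] [  0.841 -45.291   9.    -26.711   0.488   0.765   0.009] -0.19
21.9 T [ 0.2474 -0.3773  0.0121] F [1.7775 2.609  2.4449] pos [0.6561 0.1139 0.1724] jaw -8.02 w 0.042414531020250223 q7 -8.739360322176966 eff7 0.0009625773236621171 v7 -0.2640539453829781
```

{"op": "servo_tool", "data": {"rows": [0,0,0,-2,1,0,0,0,-4,1]}}

```text
time_s: 22.07
tool_pos: [0.6561, 0.1139, 0.1724]
tool_rot: [31.5, 89.9, 19.4]
force: [2.8, 1.8, 2.6]
grip_width: 0.0421
```

```bash
python3 tq.py
```

```text
22.07 T [ 0.2327 -0.492   0.1764] F [2.8191 1.8467 2.6492] pos [0.6561 0.1139 0.1724] jaw -12.08 w 0.04214706461257726 q7 -12.540882059787592 eff7 0.20507896319031715 v7 -22.341684845994408
```

{"op": "servo_tool", "data": {"rows": [0,0,0,-2,1]}}

```text
time_s: 22.15
tool_pos: [0.6561, 0.1139, 0.1724]
tool_rot: [30.3, 89.9, 16.2]
force: [2.5, 2.2, 2.7]
grip_width: 0.042
```

```bash
python3 tq.py
```

```text
22.15 T [ 0.2809 -0.4181  0.2611] F [2.4912 2.1566 2.6973] pos [0.6561 0.1139 0.1724] jaw -14.09 w 0.04201035359694907 q7 -14.411725704701794 eff7 0.15939173754304647 v7 -22.15295252791408
```

{"op": "servo_tool", "data": {"rows": [0,0,0,-1,1]}}

```text
time_s: 22.23
tool_pos: [0.6561, 0.1138, 0.1724]
tool_rot: [27.0, 89.9, 11.9]
force: [2.5, 2.1, 2.7]
grip_width: 0.0421
```

```bash
python3 tq.py
```

```text
22.23 T [ 0.2775 -0.5904  0.2558] F [2.4806 2.0764 2.6999] pos [0.6561 0.1138 0.1724] jaw -15.08 w 0.042091567856814324 q7 -15.335656341072607 eff7 -0.21997699979692698 v7 -9.91014170282926
```

{"op": "servo_tool", "data": {"rows": [0,0,0,-1,1]}}

```text
time_s: 22.32
tool_pos: [0.6561, 0.1139, 0.1724]
tool_rot: [28.8, 89.9, 12.8]
force: [3.0, 2.0, 2.9]
grip_width: 0.0423
```

```bash
python3 tq.py
```

```text
22.32 T [ 0.2986 -0.6147  0.2427] F [2.9801 2.0391 2.9128] pos [0.6561 0.1139 0.1724] jaw -16.05 w 0.04230173507143129 q7 -16.246611735634957 eff7 -0.07731873309239745 v7 -11.340214949145508
```

{"op": "servo_tool", "data": {"rows": [0,0,0,-1,1]}}

```text
time_s: 22.4
tool_pos: [0.6561, 0.1138, 0.1723]
tool_rot: [31.2, 89.9, 14.1]
force: [3.6, 1.8, 2.1]
grip_width: 0.0423
```

```bash
python3 tq.py
```

```text
22.4 T [ 0.374  -0.7173  0.2382] F [3.5838 1.788  2.1495] pos [0.6561 0.1138 0.1723] jaw -17.08 w 0.042308932771250814 q7 -17.200179143965542 eff7 -0.054393463069573045 v7 -11.513622991125642
```

{"op": "servo_tool", "data": {"rows": [0,0,0,-1,1]}}

```text
time_s: 22.48
tool_pos: [0.6561, 0.1138, 0.1724]
tool_rot: [33.2, 89.9, 15.1]
force: [3.9, 3.0, 3.2]
grip_width: 0.0425
```

```bash
python3 tq.py
```

```text
22.48 T [ 0.4502 -0.8081  0.3029] F [3.9248 3.0117 3.2077] pos [0.6561 0.1138 0.1724] jaw -18.11 w 0.04245377868434303 q7 -18.1531598579932 eff7 -0.060370846185833216 v7 -11.414093201280048
```

{"op": "servo_tool", "data": {"rows": [0,0,0,-1,1]}}

```text
time_s: 22.57
tool_pos: [0.6561, 0.1139, 0.1724]
tool_rot: [36.4, 89.9, 17.3]
force: [5.1, 3.3, 3.3]
grip_width: 0.0419
```

```bash
python3 tq.py
```

```text
22.57 T [ 0.5186 -0.9425  0.2773] F [5.139  3.3108 3.2772] pos [0.6561 0.1139 0.1724] jaw -19.12 w 0.041890491786260926 q7 -19.097144362033294 eff7 -0.06907592061907053 v7 -11.30657875313684
```

{"op": "servo_tool", "data": {"rows": [0,0,0,-1,1]}}

```text
time_s: 22.65
tool_pos: [0.6561, 0.1138, 0.1724]
tool_rot: [37.8, 89.9, 17.7]
force: [5.0, 2.9, 3.4]
grip_width: 0.0425
```

```bash
python3 tq.py
```

```text
22.65 T [ 0.4775 -0.9208  0.269 ] F [5.0437 2.8861 3.382 ] pos [0.6561 0.1138 0.1724] jaw -20.14 w 0.04245648539185484 q7 -20.03693471264015 eff7 -0.07704186486080289 v7 -11.162225485924635
```

{"op": "servo_tool", "data": {"rows": [0,0,0,0,1]}}

```text
time_s: 22.73
tool_pos: [0.6561, 0.1139, 0.1724]
tool_rot: [36.9, 89.9, 16.7]
force: [3.7, 3.1, 3.3]
grip_width: 0.0421
```

```bash
python3 tq.py
```

```text
22.73 T [ 0.4951 -0.8685  0.1124] F [3.684  3.0964 3.2721] pos [0.6561 0.1139 0.1724] jaw -20.14 w 0.04205603443487449 q7 -20.037772278441377 eff7 -0.27594384737312794 v7 0.8588323730569057
```

{"op": "servo_tool", "data": {"rows": [0,0,0,0,1,0,0,0,0,1]}}

```text
time_s: 22.9
tool_pos: [0.6561, 0.1139, 0.1724]
tool_rot: [40.9, 89.9, 20.8]
force: [3.4, 3.2, 2.2]
grip_width: 0.0419
```

```bash
python3 tq.py
```

```text
22.9 T [ 0.4505 -0.9034  0.2147] F [3.4398 3.244  2.188 ] pos [0.6561 0.1139 0.1724] jaw -20.11 w 0.041944833942222294 q7 -20.008353138658993 eff7 -0.12005172204226255 v7 0.15498379900621156
```

{"op": "servo_tool", "data": {"rows": [0,0,0,0,0.3,0,0,0,0,0.2,0,0,0,0,0,0,0,0,0,0,0,0,0,0,0,0,0,0,0,0,0,0,10,0,0,0,0,35,0,0,0,0,65,0,0,0,0,80,0,0]}}

```text
time_s: 23.73
tool_pos: [0.6566, 0.1132, 0.2563]
tool_rot: [29.8, 89.8, 9.7]
force: [0.3, -0.2, 1.4]
grip_width: 0.0862
```

{"op": "servo_tool", "data": {"rows": [-20,-6,0,0,0,-50,-15,0,0,0,-80,-24,0,0,0,-110,-33,0,0,0,-130,-40,0,0,0,-130,-40,0,0,0,-130,-40,0,0,0]}}

```text
time_s: 24.32
tool_pos: [0.5253, 0.0733, 0.2533]
tool_rot: [80.2, 89.8, 60.1]
force: [-0.4, -0.0, 1.0]
grip_width: 0.0868
```

```bash
python3 look.py w14; python3 - <<'E'
from fit import *
from cell import *
p=read_camera("top");cv2.imwrite("pics/t3.png",p["frame"]);rep(cloud(p))
P=cloud(p).reshape(-1,3)
q=P[(P[:,2]>.062)&(P[:,2]<.07)&(np.hypot(P[:,0]-.565,P[:,1]-.083)<.03)];print("tab now",len(q),cv2.minAreaRect((q[:,:2]*1000).astype(np.float32)) if len(q)>3 else 0)
p=read_camera("scene");cv2.imwrite("pics/s3.png",p["frame"])
E
```

```text
24.3167 [0.5253 0.0733 0.2533] [80.1956 89.8216 60.1135] [-51.6874   2.8409  42.7629  99.8509  -2.1139  77.9586 -28.6045] [-0.3711 -0.0051  1.0046] [-0.0446  0.0129 -0.0133] 0.08678052897208272
ball 5052 [0.6555 0.1124 0.1793]
jaw dir -20.082157177654594
ball 94 [0.6584 0.1128 0.1816]
ring 15 [0.5563 0.0947]
tab now 58 ((568.0201416015625, 84.9673843383789), (9.722203254699707, 38.38355255126953), 19.055051803588867)
```

View pics/w14.png

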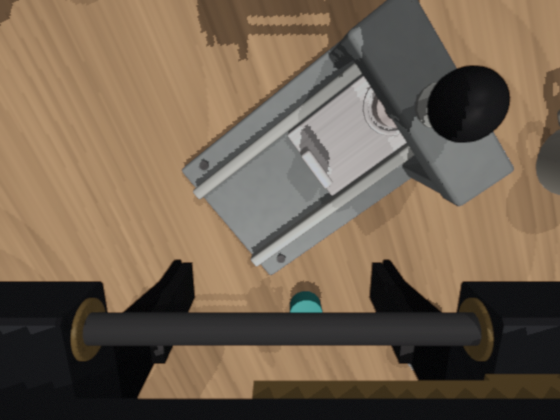

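View pics/t3.png

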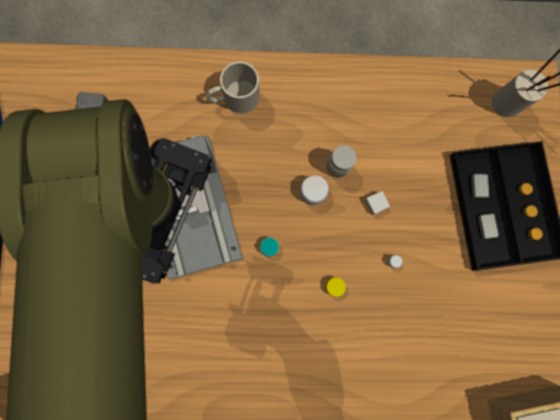

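```bash
python3 - <<'E'
import cv2
f=cv2.imread("pics/w14.png");cv2.imwrite("pics/w14z.png",cv2.resize(f[60:180,320:480],None,fx=4.5,fy=4.5,interpolation=cv2.INTER_CUBIC))
E
```

```text
(no output)
```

View pics/w14z.png

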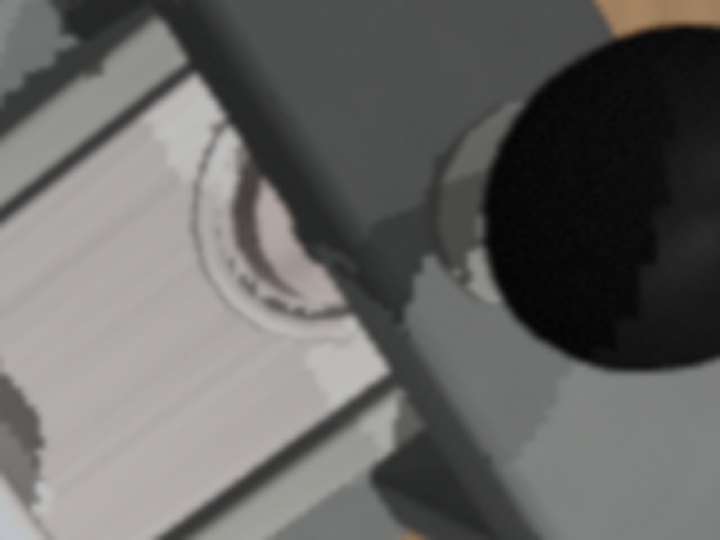

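```bash
python3 -c "
from cell import *
print(sign_off())"
```

```text
the job is handed in; nothing more can be done
None
```

The stone disc is in the nest, the carriage is against its stop, and the foot is clamped on the disc. I handed the job in at about 24.5 s of the 69 s; sign-off gives no verdict.

- **Disc:** After release the wrist camera showed it flat and about 1 mm from the ring's centre. After clamping it still sits inside the ring.
- **Carriage:** I pushed until the force rose to about 16 N with no further motion. The top camera puts the tab about 99.7 mm from where it started.
- **Clamping force:** I turned the ball about 127° clockwise with a 45 N grip. I stopped when the wrist torque read about 0.27 to 0.28 N m, against 0.12 to 0.15 N m running free. That suggests roughly 17 to 22 N on the disc.
- **Bystanders:** The turquoise and yellow look-alikes, tile, button, jar and tin look unmoved in the last top picture. I did not measure them. The arm stands clear with the gripper open.

**Disagreements:**
- The turn angle since contact, with the stated 25 to 40 N per radian, gives only about 10 to 16 N. The torque rose more steeply than that, probably helped by a growing side load on the ball. Both estimates lie within 8 to 28 N.
- Torque readings were noisy, about ±0.03 to 0.05 N m.
- The foot is mostly hidden under the beam, so I could not confirm by sight that it touches the disc.
- The three cameras disagreed with each other by 2 to 4 mm.

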